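Set out the hoof-care kit on the tack bench

ROBOT

A 7-joint arm with a two-finger parallel gripper is mounted at the origin on the work surface. World frame = base frame: x ahead of the robot, y to its left, z up, the work surface at z = 0. Lengths are in m, angles in rad, forces in N, time in s.
With the tool pointing down it reaches from about 0.425 to 0.925 m from the base axis. Payload 6.8 kg.
Tool frame: the origin (TCP) lies on the mounting face of the last link; the fingertips stand 173 mm ahead of it and the grasp point (between the pads) lies 155 mm ahead of it (grip_point_offset is the distance from the TCP to the grasp point, in m); x points along the fingers, z is the direction in which the jaws open and shut, and the axes are right-handed (so a half turn about x gives the same grasp; the last joint's range is limited). The gripper opens to 85 mm and grips with 20 to 120 N. Pads are 22 mm wide; open, the fingers measure 114 mm over their backs; the gripper's body (76 mm by 85 mm) begins 54 mm behind the grasp point. The pads swing forward as they close: fully open they stand 13 mm farther back than shut.
Start: joints at [1.008, 0.477, 0.022, 1.555, -0.011, 1.109, -0.083], TCP at [0.297, -0.606, 0.405] pointing down, gripper open.
Joint ranges: [-2.96, 2.96], [-0.34, 2.1], [-1.41, 1.46], [0.24, 2.44], [-1.37, 4.51], [0.17, 1.92], [-2.96, 2.96]. Speed limits (rad/s): [2.39, 2.39, 3.14, 3.14, 3.14, 3.14, 3.14].

INTERFACE

Orientations are given as a rotation vector (axis times angle).
In Python, from bench import * gives the robot as it stands. The module is installed in compiled form; this text tells all that it offers.
- The arm moves only by the tool servo_tool, never from a script. Its argument "motion" is a list of rows, each a list of 5 numbers: the shift along the tool's x, y, z in m, then the turn about the tool's x in degrees, then the gripper command: -1 is fully open, 1 is shut, values between are in proportion. In form: [[dx, dy, dz, turn, fingers], ...]. A call has 1 to 8 rows; each row is the pose to reach, as a shift and turn from the pose measured when the call began, along the tool's axes at that moment; what a row does not reach only later rows make up. A row lasts 1/10 s, in which the tool goes at most 50 mm and 8.59 degrees, less where a joint would pass 70% of its speed; a pose out of reach is approached as far as the arm can. A call with a gripper value outside its range is refused whole. The fingers move at their own pace and stop on an object; "force" is the grip in N (left out, the last holds). Time passes only in rows, so rows that repeat a pose let the fingers close. It gives the time, the measured TCP pose, the force and the opening at its end, in the units of the state.
- get_obs(): the state, without advancing time (a new reading comes with each control period).
- grab_frame(name): name is "scene" or "top"; returns the picture (400x640x3 uint8, red, green, blue); there is no depth.
- camera_params(name): a dict with "mtx" (3x3 intrinsics, pixels), "world_to_cam" (4x4, takes a point from world to camera coordinates). Camera axes: x right, y down, z forward; pixel columns grow to the right and rows downward; lengths in m; the calibration is good to about 2 mm. A picture is of the moment at which its call begins. camera_params takes no time and is no camera call.
- hand_in(): hands the job in, once; it reports no verdict.
The state is a dict: "clock": time; "joints": joint angles; "qvel": joint speeds; "tau": joint torques, N m; "tcp_pos": TCP position; "orientation": TCP orientation; "contact_force": force on the tool from outside, world axes, zero at the start; "moment": the same for the moment, N m; "grip_width": finger opening in m.
Only numpy, scipy, OpenCV 4.12 (cv2) and the standard library are available. Lean on these libraries where they do the work, as an engineer would, in place of code of your own. Each camera call takes 0.05 s, during which the arm holds its last target. There are 200 camera calls.

TASK

Set out the hoof-care kit on the bench: stand the white tin in the middle of the orange bucket lid with the green tin squarely on top of it, lay the steel hoof pick lengthwise along the middle of the blue mat, and put the black curry comb, teeth down, on the bench exactly halfway between the centre of the lid and the centre of the mat. Leave the red tin, the dandy brush and the spray bottle where they are, and let go of everything.

Things in the scene. Friction and masses are not known exactly. Their poses are not given: they have to be found in the camera images.
- white_tin_mid (a point): White round tin, a plain solid cylinder 60 mm in diameter and 40 mm high with a flat top, standing upright, about 0.2 kg. The point is its centre, 20 mm above its underside; z up. Starts in one of five places in the row nearest the robot.
- green_tin_mid (a point): Green round tin, a cylinder 50 mm in diameter and 28 mm high with a flat top, standing upright, about 0.09 kg. The point is its centre, 14 mm above its underside; z up. Starts in the same row.
- comb_mid (a point): Black hard-plastic curry comb lying teeth down: an oval (straight sides, round ends) 108 mm long along its x and 58 mm wide along its y; rows of teeth up to 10 mm above its underside, body with upright sides from 10 to 30 mm, and a moulded dark ridge (66 x 18 mm, along x) on top up to 40 mm. About 0.12 kg. The point is its centre, 20 mm above its underside; z up. Easily gripped across its 58 mm width. Which way its length finally points does not matter.
- pick_mid (a point): Steel hoof pick lying flat, 150 mm long along its x: a handle bar 18 mm wide (y) and 16 mm high from x = -75 to +30 mm, then an 8 mm round shank to x = +71 mm whose tip bends 26 mm to its +y side. About 0.13 kg, balance near x = -20 mm. The point is the middle of its length, on the handle's centre line, 8 mm above its underside; z up. On the mat it may point either way.
- red_tin_mid (a point): Red round tin, 50 mm in diameter and 28 mm high, in the same row as the kit: not part of the job, to be left alone. The point is its centre, 14 mm above its underside.
- lid: Orange plastic bucket lid, fixed, lying on the bench: a disc 190 mm in diameter, its flat top 5 mm above the bench, with a raised rim 7 mm wide and 12 mm high round the edge. The origin is its centre, at bench level; its axes are parallel to the world's (z up).
- mat: Blue mat, fixed, flat on the bench: 190 mm long along its x, 100 mm wide along its y, 4 mm thick. The origin is its centre, at bench level; z up. It lies straight to the left or the right of the lid (same world x), centres 0.36 to 0.42 m apart, turned by up to 20 degrees from the world's x.
- brush: Dandy brush, wooden back 190 mm long along its x and 60 mm wide, bristles down, 48 mm high, at the right of the bench: to be left alone. Origin at the centre of its underside.
- spray: White spray bottle with a yellow band and a black head, 72 mm in diameter, 190 mm tall, standing at the left side of the bench: to be left alone. Origin at the centre of its underside.
There are look-alikes about, which are no part of the job. What is shaped like the part that bears green_tin_mid but brown or yellow is not meant.

How it is judged:
By the outcome, as a careful person would: the job done as asked, in the order asked, and still so for the second after the job is handed in, with the robot touching nothing.
It also fails if it takes over 106 s, if anything falls off the work surface, if the arm or the gripper's body presses on something with over 40 N, if the wrist force passes 120 N, or if a joint passes its speed limit or range.

## Working session

There is one attempt and no reset: what is moved stays moved. The work goes in short steps, Python scripts to look and compute and a tool call to move; the robot and the scene stay as the last step left them, time stands still between calls to the robot, and variables do not carry over. Pictures are saved under pics/ and viewed, about 12 in all and at most 16, crops included, and the job is handed in when it is done.

Besides the shell and the picture viewer there is one more tool, called as name(argument=value, ...) on one line, values as JSON. servo_tool: Moves the arm, as the interface text tells. Its arguments: {"type":"object","properties":{"motion":{"type":"array","items":{"type":"array","items":{"type":"number"}}},"force":{"type":"number"}},"required":["motion"]}

```bash
mkdir -p pics; ls; python3 - <<'E'
from bench import *
import cv2,numpy as np
np.set_printoptions(precision=4,suppress=True)
o=get_obs();print(o)
for n in("scene","top"):
    cv2.imwrite(f"pics/{n}0.png",grab_frame(n)[:,:,::-1]);p=camera_params(n);print(n,p)
E
```

```text
pics
{'clock': 0.0, 'joints': array([ 1.0079,  0.4778,  0.0224,  1.5565, -0.0115,  1.1093, -0.0831]), 'qvel': array([-0.0014, -0.001 ,  0.0012,  0.0005, -0.    ,  0.0007, -0.0011]), 'tau': array([  0.0003, -59.6447,   1.608 , -28.1191,   0.0125,   0.0094,
         0.    ]), 'tcp_pos': array([ 0.2964, -0.6061,  0.4037]), 'orientation': array([ 0.8689,  1.3924, -0.8675]), 'contact_force': array([0.932 , 0.1602, 0.1312]), 'moment': array([-0.0394, -0.0031,  0.0088]), 'grip_width': 0.08534588226652046}
scene {'mtx': array([[405.4035,   0.    , 319.1099],
       [  0.    , 405.4035, 193.8966],
       [  0.    ,   0.    ,   1.    ]]), 'world_to_cam': array([[ 0.6529,  0.7572,  0.0164, -0.2924],
       [ 0.621 , -0.5228, -0.584 , -0.2533],
       [-0.4337,  0.3915, -0.8116,  1.5065],
       [ 0.    ,  0.    ,  0.    ,  1.    ]])}
top {'mtx': array([[385.7121,   0.    , 318.9515],
       [  0.    , 385.7121, 200.2374],
       [  0.    ,   0.    ,   1.    ]]), 'world_to_cam': array([[ 0.0095, -0.9999,  0.0113,  0.002 ],
       [-0.9943, -0.0106, -0.1064,  0.4601],
       [ 0.1065, -0.0102, -0.9943,  1.0968],
       [ 0.    ,  0.    ,  0.    ,  1.    ]])}
```

View pics/top0.png

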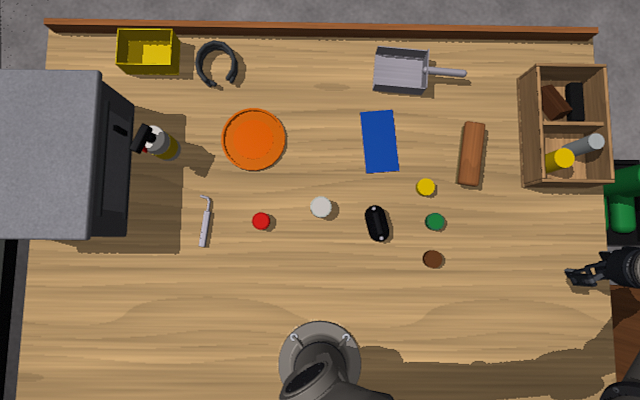

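View pics/scene0.png

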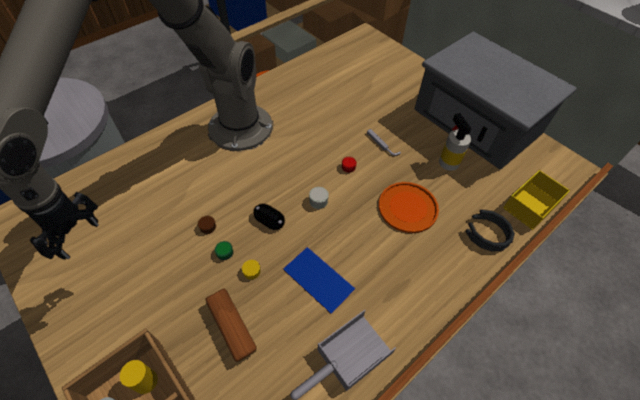

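The top picture shows the lid at (254,139), mat (380,141), pick (206,222), red tin (261,221), white tin (320,207), comb (377,223) and green tin (435,222), with yellow and brown decoys. I'll enlarge the working area.

```bash
cat > h.py <<'E'
from bench import *
import cv2,numpy as np
np.set_printoptions(precision=4,suppress=True)
def unproj(n,uv,z):
    p=camera_params(n);K,T=p["mtx"],p["world_to_cam"];uv=np.atleast_2d(np.array(uv,float))
    r=(np.c_[uv,np.ones(len(uv))]@np.linalg.inv(K).T)@T[:3,:3]; c=-T[:3,:3].T@T[:3,3]
    return (c+r*((z-c[2])/r[:,2])[:,None])[:,:2]
def proj(n,P):
    p=camera_params(n);K,T=p["mtx"],p["world_to_cam"];P=np.atleast_2d(P)
    q=(P@T[:3,:3].T+T[:3,3])@K.T; return q[:,:2]/q[:,2:]
def crop(n,im,x0,y0,w,h,s,out):
    c=cv2.resize(im[y0:y0+h,x0:x0+w,::-1],None,fx=s,fy=s,interpolation=cv2.INTER_CUBIC);cv2.imwrite(out,c)
E
python3 - <<'E'
from h import *
t=cv2.imread("pics/top0.png")[:,:,::-1];s=cv2.imread("pics/scene0.png")[:,:,::-1]
a=[cv2.resize(t[y:y+h,x:x+w,::-1],(w*5,h*5),interpolation=cv2.INTER_CUBIC) for x,y,w,h in((190,180,80,75),(360,180,80,75))]
b=[cv2.resize(s[y:y+h,x:x+w,::-1],(w*5,h*5),interpolation=cv2.INTER_CUBIC) for x,y,w,h in((350,115,80,45),(235,190,80,45))]
cv2.imwrite("pics/c1.png",np.vstack([np.hstack(a),np.hstack(b)]))
# colour blobs
for n,im in(("top",t),("scene",s)):
    hsv=cv2.cvtColor(np.ascontiguousarray(im),cv2.COLOR_RGB2HSV)
    for name,lo,hi in(("green",(45,120,30),(80,255,255)),("blue",(105,150,60),(125,255,255)),("orange",(5,225,120),(14,255,255)),("red",(0,200,80),(4,255,255)),("white",(0,0,130),(180,40,255)),("black",(0,0,0),(180,255,45))):
        m=cv2.inRange(hsv,lo,hi);k,l,st,ce=cv2.connectedComponentsWithStats(m)
        for i in range(1,k):
            if 80<st[i,4]<6000 and ce[i][1]>90:
                r=cv2.minAreaRect(np.argwhere(l==i)[:,::-1].astype(np.float32)); print(n,name,st[i],ce[i],np.round(cv2.boxPoints(r),1).tolist() if name=="blue" else "")
E
```

```text
top green [ 603  164   37   69 1876] [622.4424 199.0896] 
top green [425 213  19  17 240] [434.2917 221.1125] 
top blue [ 360  110   39   63 1963] [379.2104 141.0504] [[359.8999938964844, 112.0999984741211], [392.29998779296875, 108.80000305175781], [398.6000061035156, 169.89999389648438], [366.20001220703125, 173.3000030517578]]
top orange [ 222  108   63   62 2961] [253.359  139.1361] 
top red [253 213  17  16 229] [260.786  220.5284] 
top white [612 124  18  22 150] [618.08   134.5933] 
top white [588 133  17  16 206] [595.9466 140.6311] 
top white [199 195  11  52 240] [204.     223.5625] 
top white [310 196  22  21 345] [320.5333 206.5246] 
top white [296 323  48  17 347] [317.3833 329.3775] 
top black [  88   72   68  167 5169] [113.4053 160.995 ] 
top black [552  82  33  39 686] [573.6633 102.5671] 
top black [614 160  26  10 192] [624.7604 163.4479] 
top black [ 565  189   75  100 2558] [615.389  251.5149] 
top black [365 205  24  37 607] [376.7002 223.0791] 
top black [   0  239   18  161 1627] [  6.1512 304.1002] 
top black [611 288  28  40 247] [620.834  309.3927] 
top bla
[... 440 characters left out ...]
61035156, 313.0]]
scene orange [ 379  184   59   48 2061] [407.3426 207.6477] 
scene red [342 157  14  11 122] [348.6639 162.0574] 
scene white [310 187  18  15 204] [318.5882 194.1127] 
scene white [ 327  320   65   63 1625] [356.7022 352.352 ] 
scene black [ 415   63  148  106 5702] [475.172  118.9746] 
scene black [115  86  35  24 365] [133.1151  98.3452] 
scene black [110 111  23  30 255] [122.0392 123.8471] 
scene black [   0  136   98  123 4772] [ 39.1174 196.8581] 
scene black [608 195  29  15 117] [623.359  201.7179] 
scene black [254 204  30  26 526] [268.5171 216.6673] 
scene black [466 210  48  42 817] [490.7295 231.3513] 
scene black [   0  320   57   80 2862] [ 21.3113 368.9119]
```

View pics/c1.png

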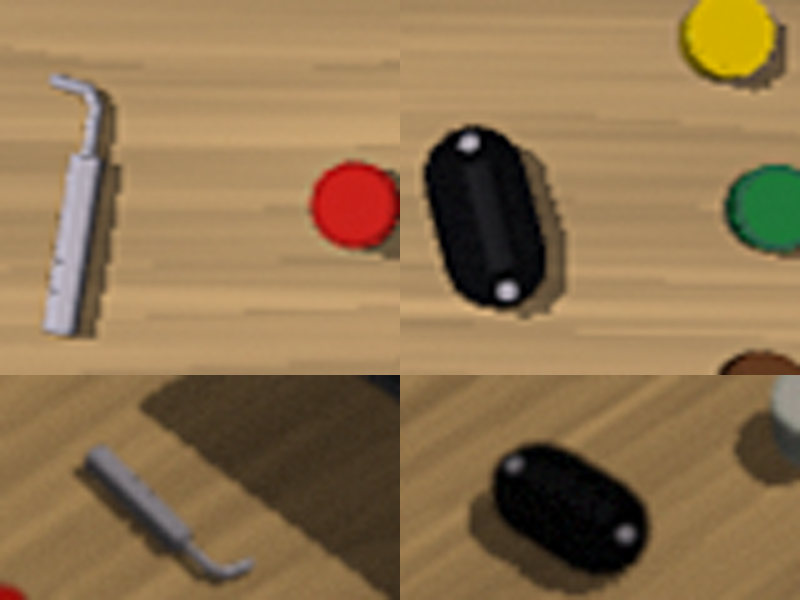

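Crops: the comb's rivets are at about (373.6,208.2) and (381.0,237.6). The pick's handle end is near (201.5,246) and its shank joint near (206.4,211), with the tip bending to image left. Next I'll fit the model silhouettes in both cameras.

```bash
cat >> h.py <<'E'
from scipy.optimize import least_squares
RNG={"green":((45,90,20),(85,255,255)),"blue":((105,120,40),(125,255,255)),"orange":((5,215,90),(14,255,255)),"red":((0,180,50),(4,255,255)),"white":((0,0,75),(180,45,255)),"black":((0,0,0),(180,255,48))}
def cen(im,col,near,win=40):
    hsv=cv2.cvtColor(np.ascontiguousarray(im),cv2.COLOR_RGB2HSV);m=cv2.inRange(hsv,*map(np.array,RNG[col]))
    m=cv2.morphologyEx(m,cv2.MORPH_CLOSE,np.ones((3,3)))
    k,l,st,ce=cv2.connectedComponentsWithStats(m)
    ok=[i for i in range(1,k) if st[i,4]>60];i=min(ok,key=lambda i:np.hypot(*(ce[i]-near)))
    pts=np.argwhere(l==i)[:,::-1]; return ce[i],cv2.contourArea(cv2.convexHull(pts.astype(np.float32))),st[i]
def sil(n,P):
    h=cv2.convexHull(proj(n,P).astype(np.float32));M=cv2.moments(h);return np.array([M["m10"],M["m01"]])/M["m00"],M["m00"]
A=np.linspace(0,2*np.pi,40,endpoint=False)
def cyl(r,z0,z1): return np.array([(r*np.cos(a),r*np.sin(a),z) for a in A for z in(z0,z1)])
def loc(n,c,model):
    return least_squares(lambda x:sil(n,model+np.r_[x,0])[0]-c,unproj(n,c,.02)[0],x_scale=.01,diff_step=1e-3).x
E
python3 - <<'E'
from h import *
t=cv2.imread("pics/top0.png")[:,:,::-1];s=cv2.imread("pics/scene0.png")[:,:,::-1]
W={"green":(cyl(.025,0,.028),(434,221),(223,250)),"red":(cyl(.025,0,.028),(261,220),(349,162)),"white":(cyl(.03,0,.04),(320,206),(318,195)),"orange":(cyl(.095,0,.012),(253,139),(407,207)),
"blue":(cyl(.06,0.004,.004),(379,141),(319,279)),"black":(cyl(.045,.005,.032),(377,223),(268,216))}
for k,(m,a,b) in W.items():
    for n,im,g in(("top",t,a),("scene",s,b)):
        c,ar,st=cen(im,k,g);x=loc(n,c,m);print(k,n,c,ar,st,"xy",x,sil(n,m+np.r_[x,0])[1])
tb=np.array([[359.9,112.1],[392.3,108.8],[398.6,169.9],[366.2,173.3]]);sb=np.array([[283.1,269],[305.8,244.3],[353.8,288.3],[331.1,313]])
for n,b in(("top",tb),("scene",sb)):
    q=unproj(n,b,.004);print(n,q.tolist(),q.mean(0)); e=q[2]-q[1];print(np.degrees(np.arctan2(e[1],e[0])))
c=unproj("top",[(373.6,208.2),(381,237.6)],.031);print("comb",c,c.mean(0),np.diff(c,axis=0))
c=unproj("scene",[(235+514/5-.4,190+(464-375)/5-.4),(235+(626-400)/5-.4,190+(534-375)/5-.4)],.031);print("comb scene wrong1",c)
c=unproj("scene",[(235+114/5-.4,190+(464-375)/5-.4),(235+(626-400)/5-.4,190+(534-375)/5-.4)],.031);print("comb scene",c,c.mean(0))
c=unproj("top",[(190+58/5-.4,180+331/5-.4),(190+84/5-.4,180+156/5-.4),(190+97/5-.4,180+92/5-.4)],.014);print("pick",c)
c=unproj("scene",[(350+97/5-.4,115+(452-375)/5-.4),(350+183/5-.4,115+(538-375)/5-.4),(350+220/5-.4,115+(575-375)/5-.4)],.014);print("pick s",c)
E
```

```text
green top [434.4297 221.1914] 237.0 [425 213  19  17 256] xy [ 0.4031 -0.3317] 278.92461962997913
green scene [223.412 249.96 ] 236.5 [215 241  18  19 250] xy [ 0.4049 -0.3338] 288.5850299235899
red top [260.7542 220.6271] 219.5 [252 213  18  17 236] xy [0.3996 0.1751] 255.74249912414234
red scene [348.5617 163.5556] 150.5 [342 157  14  15 162] xy [0.4002 0.174 ] 204.9778470697347
white top [320.5391 206.5782] 341.0 [310 196  22  22 358] xy [0.4414 0.0019] 357.33615019498393
white scene [318.4979 194.7238] 217.5 [310 187  18  16 239] xy [0.4367 0.0065] 356.64202375221066
orange top [252.8038 138.7587] 3032.5 [ 222  108   63   62 3083] xy [0.6458 0.2063] 3151.4448487203917
orange scene [408.1464 206.7754] 2235.5 [ 379  182   59   50 2275] xy [0.6473 0.2045] 2402.643625197932
blue top [379.1595 141.0986] 1974.0 [ 360  110   39   63 1987] xy [ 0.6439 -0.1735] 1209.021862378926
blue scene [318.8604 279.4995] 2110.0 [ 284  248   71   65 2134] xy [ 0.6517 -0.1768] 1305.9210942983627
black top [376.677  222.9869] 622.0 [365 205  24  37 613] xy [ 0.396  -0.1614] 797.1481752060354
black scene [268.298  216.4698] 529.5 [254 204  30  26 547] xy [ 0.3982 -0.165 ] 700.0631461398443
top [[0.7329720579099697, -0.1154620452784387], [0.7446486358751527, -0.2142457684232235], [0.5561594710963429, -0.23110322983281995], [0.544733102984579, -0.13395693886306945]] [ 0.6446 -0.1737]
-174.8893692841943
scene [[0.5618512145490051, -0.23538462655607023], [0.5421613814023978, -0.1341670559293564], [0.7364769495647652, -0.12056478049662428], [0.7477172686561708, -0.21595903181866155]] [ 0.6471 -0.1765]
4.004227417774559
comb [[ 0.438  -0.1514]
 [ 0.3536 -0.1721]] [ 0.3958 -0.1618] [[-0.0843 -0.0208]]
comb scene wrong1 [[ 0.5172  0.0147]
 [ 0.4423 -0.1534]]
comb scene [[ 0.357  -0.1753]
 [ 0.4423 -0.1534]] [ 0.3997 -0.1643]
pick [[0.3253 0.3454]
 [0.4267 0.3345]
 [0.4644 0.3284]]
pick s [[0.3315 0.3413]
 [0.4309 0.3282]
 [0.4718 0.3229]]
```

```bash
cat >> h.py <<'E'
from scipy.spatial.transform import Rotation as Ro
def rel(x,y,z,jaw=None):
    "tool shift (mm) & turn (deg) from the present pose to TCP (x,y,z) with the jaw axis at yaw jaw"
    o=get_obs();R=Ro.from_rotvec(o["orientation"]).as_matrix();d=R.T@(np.array([x,y,z])-o["tcp_pos"])
    j=np.degrees(np.arctan2(R[1,2],R[0,2]));t=0 if jaw is None else -((jaw-j+90)%180-90)
    print("clk %.2f tcp"%o["clock"],o["tcp_pos"],"jaw %.1f"%j,"w %.4f"%o["grip_width"],"F",o["contact_force"]," MOVE mm",np.round(d*1e3,1),"turn %.1f"%t,"xaxis",R[:,0])
E
python3 -c "
from h import *
rel(.442,.001,.30,90);rel(.442,.001,.172,90)"
```

```text
clk 0.10 tcp [ 0.2964 -0.6062  0.4038] jaw -63.9 w 0.0854 F [-0.0444  0.4329  0.4039]  MOVE mm [ 104.6  397.5 -481.3] turn 26.1 xaxis [-0.0008  0.0014 -1.    ]
clk 0.10 tcp [ 0.2964 -0.6062  0.4038] jaw -63.9 w 0.0854 F [-0.0444  0.4329  0.4039]  MOVE mm [ 232.6  397.5 -481.1] turn 26.1 xaxis [-0.0008  0.0014 -1.    ]
```

servo_tool(motion=[[0.05, 0.3975, -0.481, 26.1, -1], [0.05, 0.3975, -0.481, 26.1, -1], [0.05, 0.3975, -0.481, 26.1, -1], [0.05, 0.3975, -0.481, 26.1, -1], [0.1, 0.3975, -0.481, 26.1, -1], [0.1, 0.3975, -0.481, 26.1, -1], [0.1, 0.3975, -0.481, 26.1, -1], [0.1, 0.3975, -0.481, 26.1, -1]], force=40)

```text
clock: 0.9
tcp_pos: [0.3887, -0.2198, 0.3495]
orientation: [1.211, 1.21, -1.21]
contact_force: [1.0, 0.3, -0.2]
grip_width: 0.0856
```

```bash
python3 -c "
from h import *
rel(.442,.001,.25,90);rel(.442,.001,.172,90)"
```

```text
clk 0.90 tcp [ 0.3887 -0.2198  0.3495] jaw -90.1 w 0.0856 F [ 1.0065  0.2693 -0.2232]  MOVE mm [  99.8   53.2 -220.7] turn -0.1 xaxis [-0.0007  0.0013 -1.    ]
clk 0.90 tcp [ 0.3887 -0.2198  0.3495] jaw -90.1 w 0.0856 F [ 1.0065  0.2693 -0.2232]  MOVE mm [ 177.8   53.3 -220.6] turn -0.1 xaxis [-0.0007  0.0013 -1.    ]
```

servo_tool(motion=[[0.05, 0.0533, -0.2206, 0, -1], [0.05, 0.0533, -0.2206, 0, -1], [0.05, 0.0533, -0.2206, 0, -1], [0.07, 0.0533, -0.2206, 0, -1], [0.09, 0.0533, -0.2206, 0, -1], [0.1, 0.0533, -0.2206, 0, -1], [0.1, 0.0533, -0.2206, 0, -1], [0.1, 0.0533, -0.2206, 0, -1]])

```text
clock: 1.7
tcp_pos: [0.4419, -0.0001, 0.2499]
orientation: [1.211, 1.21, -1.212]
contact_force: [0.4, -0.9, 0.4]
grip_width: 0.0849
```

```bash
python3 - <<'E'
from h import *
rel(.442,.001,.172,-90)
o=get_obs()["tcp_pos"];s=grab_frame("scene");t=grab_frame("top")
c=[cv2.resize(im[v-45:v+45,u-60:u+60,::-1],(390,293),interpolation=cv2.INTER_CUBIC) for im,u,v in((t,320,206),(s,318,185))]
cv2.imwrite("pics/w1.png",np.hstack(c))
E
```

```text
clk 1.70 tcp [ 0.4419 -0.0001  0.2499] jaw -90.1 w 0.0849 F [ 0.4034 -0.94    0.3639]  MOVE mm [77.9  0.2 -1.1] turn -0.1 xaxis [-0.0016  0.0006 -1.    ]
```

View pics/w1.png

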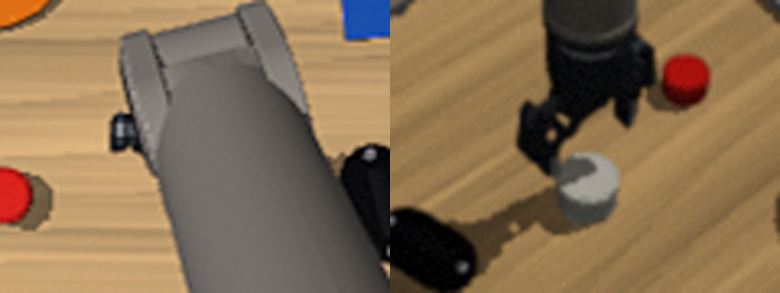

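The left (top) view is blocked by the arm. The right (scene) view shows the open fingers straddling the white tin from above, so I'll go down.

servo_tool(motion=[[0.04, 0, -0.001, 0, -1], [0.078, 0, -0.001, 0, -1], [0.078, 0, -0.001, 0, -1], [0.078, 0, -0.001, 0, 1], [0.078, 0, -0.001, 0, 1], [0.078, 0, -0.001, 0, 1], [0.078, 0, -0.001, 0, 1], [0.078, 0, -0.001, 0, 1]])

```text
clock: 2.6
tcp_pos: [0.4432, 0.0004, 0.1747]
orientation: [1.215, 1.205, -1.209]
contact_force: [-1.5, -0.8, 9.5]
grip_width: 0.0594
```

servo_tool(motion=[[0, 0, 0, 0, 1], [-0.03, 0, 0, 0, 1], [-0.08, 0, 0, 0, 1], [-0.12, 0, 0, 0, 1], [-0.12, 0, 0, 0, 1]])

```text
clock: 3.1
tcp_pos: [0.4445, 0.0005, 0.3003]
orientation: [1.221, 1.196, -1.201]
contact_force: [1.4, 0.5, -2.5]
grip_width: 0.0595
```

```bash
python3 - <<'E'
from h import *
rel(.6465,.2055,.25,-90)
s=grab_frame("scene")
o=get_obs()["tcp_pos"];u,v=proj("scene",[o-[0,0,.15]])[0].astype(int)
crop("scene",s,u-50,v-40,100,80,6,"pics/w2.png");print(u-50,v-40)
E
```

```text
clk 3.10 tcp [0.4445 0.0005 0.3003] jaw -90.3 w 0.0595 F [ 1.3757  0.4643 -2.5021]  MOVE mm [  53.7  200.2 -205.9] turn -0.3 xaxis [ 0.0154  0.0012 -0.9999]
269 132
```

View pics/w2.png

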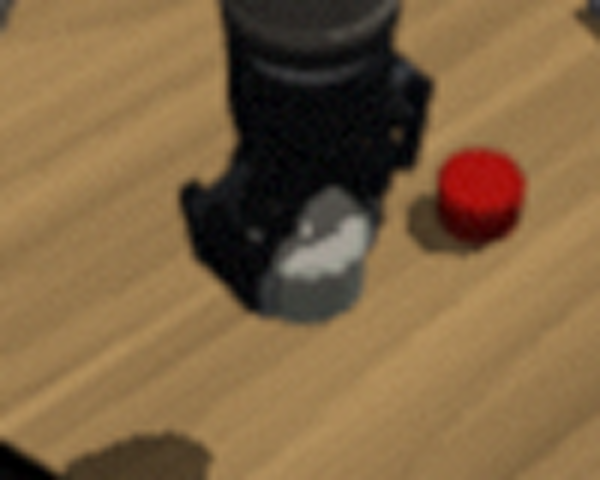

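The grasp held: width is 59.5 mm and the tin hangs upright in the jaws. Moving to the lid.

servo_tool(motion=[[0.0, 0.2, -0.206, 0, 1], [0.0, 0.2, -0.206, 0, 1], [0.0, 0.2, -0.206, 0, 1], [0.02, 0.2, -0.206, 0, 1], [0.04, 0.2, -0.206, 0, 1], [0.06, 0.2, -0.206, 0, 1], [0.08, 0.2, -0.206, 0, 1], [0.08, 0.2, -0.206, 0, 1]])

```text
clock: 3.95
tcp_pos: [0.6432, 0.2058, 0.2143]
orientation: [1.21, 1.205, -1.211]
contact_force: [-1.4, -0.4, -2.7]
grip_width: 0.0592
```

```bash
cat >> h.py <<'E'
def relg(x,y,z,jaw=None):
    R=Ro.from_rotvec(get_obs()["orientation"]).as_matrix();g=R[:,0]*.155
    rel(x-g[0],y-g[1],z,jaw)
E
python3 -c "
from h import *
relg(.6465,.2055,.1815,-90)"
```

```text
clk 3.95 tcp [0.6432 0.2058 0.2143] jaw -90.2 w 0.0592 F [-1.4377 -0.3672 -2.6933]  MOVE mm [32.8  2.9 -0.2] turn -0.2 xaxis [ 0.0023 -0.0024 -1.    ]
```

servo_tool(motion=[[0.015, 0.003, 0, 0, 1], [0.028, 0.003, 0, 0, 1], [0.033, 0.003, 0, 0, 1], [0.033, 0.003, 0, 0, 1], [0.033, 0.003, 0, 0, 1]])

```text
clock: 4.45
tcp_pos: [0.6465, 0.2055, 0.1822]
orientation: [1.212, 1.204, -1.21]
contact_force: [0.1, -0.4, -2.7]
grip_width: 0.059
```

```bash
python3 - <<'E'
from h import *
relg(.6465,.2055,.1805,-90)
s=grab_frame("scene");t=grab_frame("top")
c=[cv2.resize(im[v-40:v+40,u-50:u+50,::-1],(400,320),interpolation=cv2.INTER_CUBIC) for im,u,v in((t,254,139),(s,407,200))]
cv2.imwrite("pics/w3.png",np.hstack(c))
E
```

```text
clk 4.45 tcp [0.6465 0.2055 0.1822] jaw -90.2 w 0.0590 F [ 0.0763 -0.414  -2.7237]  MOVE mm [ 1.7 -0.5 -0.4] turn -0.2 xaxis [ 0.0035 -0.002  -1.    ]
```

View pics/w3.png

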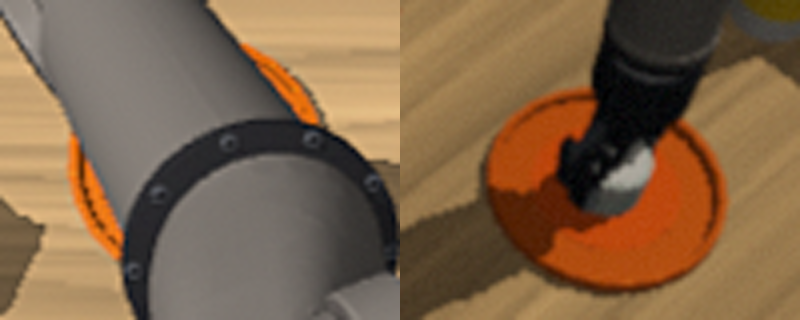

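The scene view shows the tin in the jaws just above the lid's middle. I'll lower it the last 1.5 mm, release and retreat.

servo_tool(motion=[[0.001, 0, 0, 0, 1], [0.0015, 0, 0, 0, 1], [0.0015, 0, 0, 0, 0], [0.0015, 0, 0, 0, -1], [0.0015, 0, 0, 0, -1], [0.0015, 0, 0, 0, -1], [-0.03, 0, 0, 0, -1], [-0.08, 0, 0, 0, -1]])

```text
clock: 5.35
tcp_pos: [0.6449, 0.2052, 0.2598]
orientation: [1.207, 1.207, -1.215]
contact_force: [1.4, -0.3, 0.1]
grip_width: 0.0853
```

servo_tool(motion=[[-0.04, -0.05, 0.05, 0, -1], [-0.06, -0.1, 0.1, 0, -1], [-0.06, -0.12, 0.15, 0, -1], [-0.06, -0.15, 0.2, 0, -1], [-0.06, -0.18, 0.25, 0, -1], [-0.06, -0.21, 0.3, 0, -1], [-0.06, -0.235, 0.35, 0, -1], [-0.06, -0.24, 0.4, 0, -1]])

```text
clock: 6.15
tcp_pos: [0.4314, -0.1182, 0.3216]
orientation: [1.206, 1.207, -1.214]
contact_force: [1.3, -1.3, -0.3]
grip_width: 0.0853
```

```bash
python3 - <<'E'
from h import *
relg(.404,-.3325,.178,-90)
s=grab_frame("scene");t=grab_frame("top")
cv2.imwrite("pics/t4.png",t[:,:,::-1]);cv2.imwrite("pics/s4.png",s[:,:,::-1])
m=cyl(.03,.005,.045)
for n,im in(("top",t),("scene",s)):
    e,_=sil(n,m+np.r_[.6465,.2055,0]);c,ar,st=cen(im,"white",e);x=loc(n,c,m);print(n,c,e,ar,st,x,sil(n,m+np.r_[x,0])[1])
u=np.hstack([cv2.resize(im[v-36:v+36,a-40:a+40,::-1],(400,360),interpolation=cv2.INTER_CUBIC) for im,a,v in((t,254,139),(s,407,202))])
cv2.imwrite("pics/w5.png",u)
E
```

```text
clk 6.15 tcp [ 0.4314 -0.1182  0.3216] jaw -90.1 w 0.0853 F [ 1.3398 -1.3058 -0.2764]  MOVE mm [144.6 -26.3 213. ] turn -0.1 xaxis [-0.0023 -0.0045 -1.    ]
top [251.3698 136.0178] [252.0555 136.5299] 323.0 [241 126  22  21 338] [0.648  0.2076] 403.93829103163444
scene [409.8809 200.3617] [409.24   202.0897] 216.0 [401 193  19  16 235] [0.6433 0.2121] 373.73834590194747
```

View pics/w5.png

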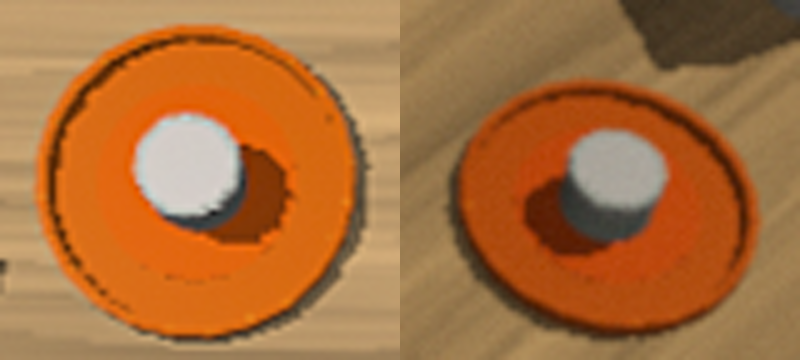

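```bash
python3 - <<'E'
from h import *
for n,a,b in(("top",(251.2,135.4),(253.0,139.1)),("scene",(410.4,199.0),(408.4,206.7))):
    A=unproj(n,[a],.045)[0];B=unproj(n,[b],.012)[0];print(n,A,B,A-B)
E
```

```text
top [0.6449 0.2051] [0.6429 0.2051] [0.0021 0.    ]
scene [0.6477 0.204 ] [0.6525 0.199 ] [-0.0047  0.005 ]
```

The white tin stands within about 2 mm of the lid's centre. Next is the green tin.

servo_tool(motion=[[0, -0.026, 0.213, 0, -1], [0, -0.026, 0.213, 0, -1], [0.02, -0.026, 0.213, 0, -1], [0.04, -0.026, 0.213, 0, -1], [0.06, -0.026, 0.213, 0, -1], [0.07, -0.026, 0.213, 0, -1], [0.08, -0.026, 0.213, 0, -1], [0.08, -0.026, 0.213, 0, -1]])

```text
clock: 7.05
tcp_pos: [0.4016, -0.3345, 0.2421]
orientation: [1.211, 1.204, -1.223]
contact_force: [0.9, 1.0, 0.3]
grip_width: 0.0852
```

```bash
python3 - <<'E'
from h import *
relg(.404,-.3325,.179,-90)
s=grab_frame("scene")
crop("scene",s,183,205,80,65,8,"pics/g1.png")
print(proj("scene",[[.404,-.3325,.028]]))
E
```

```text
clk 7.05 tcp [ 0.4016 -0.3345  0.2421] jaw -90.6 w 0.0852 F [0.9129 1.0025 0.2621]  MOVE mm [63.   3.5 -3.1] turn -0.6 xaxis [-0.0054 -0.0051 -1.    ]
[[222.8133 247.2238]]
```

View pics/g1.png

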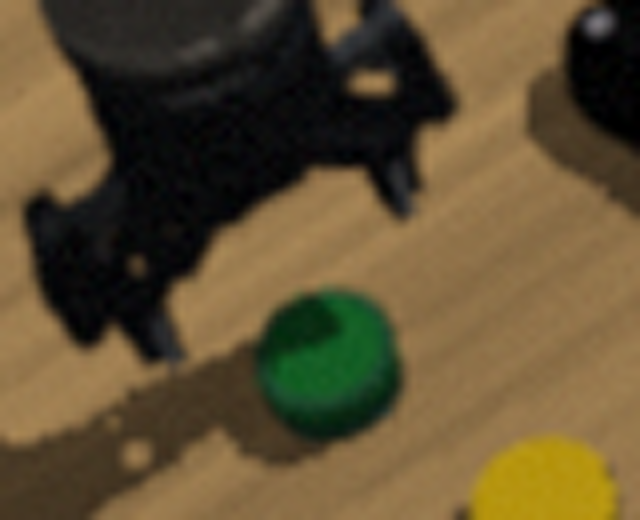

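The open fingers straddle the green tin, which sits at about (224,247.5), within 2 mm of my estimate. Going down.

servo_tool(motion=[[0.03, 0.004, -0.0035, 0, -1], [0.055, 0.004, -0.0035, 0, -1], [0.063, 0.004, -0.0035, 0, -1], [0.063, 0.004, -0.0035, 0, -1], [0.063, 0.004, -0.0035, 0, 1], [0.063, 0.004, -0.0035, 0, 1], [0.063, 0.004, -0.0035, 0, 1], [0.063, 0.004, -0.0035, 0, 1]])

```text
clock: 7.9
tcp_pos: [0.4061, -0.3318, 0.1814]
orientation: [1.21, 1.201, -1.222]
contact_force: [-0.6, 1.5, 8.3]
grip_width: 0.0485
```

servo_tool(motion=[[0, 0, 0, 0, 1], [0, 0, 0, 0, 1], [-0.03, 0, 0, 0, 1], [-0.08, 0, 0, 0, 1], [-0.13, 0.03, -0.03, 0, 1], [-0.15, 0.06, -0.08, 0, 1], [-0.15, 0.09, -0.13, 0, 1], [-0.15, 0.11, -0.18, 0, 1]])

```text
clock: 8.7
tcp_pos: [0.5042, -0.1825, 0.3302]
orientation: [1.212, 1.197, -1.221]
contact_force: [1.0, -0.9, -0.5]
grip_width: 0.0486
```

```bash
python3 - <<'E'
from h import *
relg(.6463,.2048,.28,-90)
E
```

```text
clk 8.70 tcp [ 0.5042 -0.1825  0.3302] jaw -90.7 w 0.0486 F [ 0.9941 -0.9479 -0.5114]  MOVE mm [  47.2  137.2 -390.7] turn -0.7 xaxis [ 0.001  -0.0082 -1.    ]
```

servo_tool(motion=[[0.01, 0.05, -0.05, 0, 1], [0.02, 0.1, -0.1, 0, 1], [0.03, 0.1372, -0.15, 0, 1], [0.04, 0.1372, -0.2, 0, 1], [0.047, 0.1372, -0.25, 0, 1], [0.047, 0.1372, -0.3, 0, 1], [0.047, 0.1372, -0.35, 0, 1], [0.047, 0.1372, -0.3907, 0, 1]])

```text
clock: 9.5
tcp_pos: [0.6445, 0.1678, 0.2808]
orientation: [1.212, 1.197, -1.222]
contact_force: [0.6, 0.1, -0.4]
grip_width: 0.0484
```

```bash
python3 - <<'E'
from h import *
relg(.6463,.2048,.232,-90)
E
```

```text
clk 9.50 tcp [0.6445 0.1678 0.2808] jaw -90.7 w 0.0484 F [ 0.5612  0.1472 -0.4283]  MOVE mm [ 48.5   1.3 -38.8] turn -0.7 xaxis [ 0.0003 -0.0086 -1.    ]
```

servo_tool(motion=[[0, 0.0015, -0.0388, 0, 1], [0, 0.0015, -0.0388, 0, 1], [0.02, 0.0015, -0.0388, 0, 1], [0.04, 0.0015, -0.0388, 0, 1], [0.0485, 0.0015, -0.0388, 0, 1], [0.0485, 0.0015, -0.0388, 0, 1], [0.0485, 0.0015, -0.0388, 0, 1]])

```text
clock: 10.2
tcp_pos: [0.6467, 0.206, 0.2325]
orientation: [1.213, 1.196, -1.222]
contact_force: [0.2, 0.4, -0.6]
grip_width: 0.0483
```

```bash
python3 - <<'E'
from h import *
relg(.6463,.2048,.2275,-90)
s=grab_frame("scene")
crop("scene",s,360,145,90,75,8,"pics/g2.png")
print(proj("scene",[[.6463,.2048,.073]]))
E
```

```text
clk 10.20 tcp [0.6467 0.206  0.2325] jaw -90.7 w 0.0483 F [ 0.2052  0.3775 -0.6343]  MOVE mm [ 5.  -0.6 -0.2] turn -0.7 xaxis [ 0.0008 -0.0084 -1.    ]
[[412.0413 193.3455]]
```

View pics/g2.png

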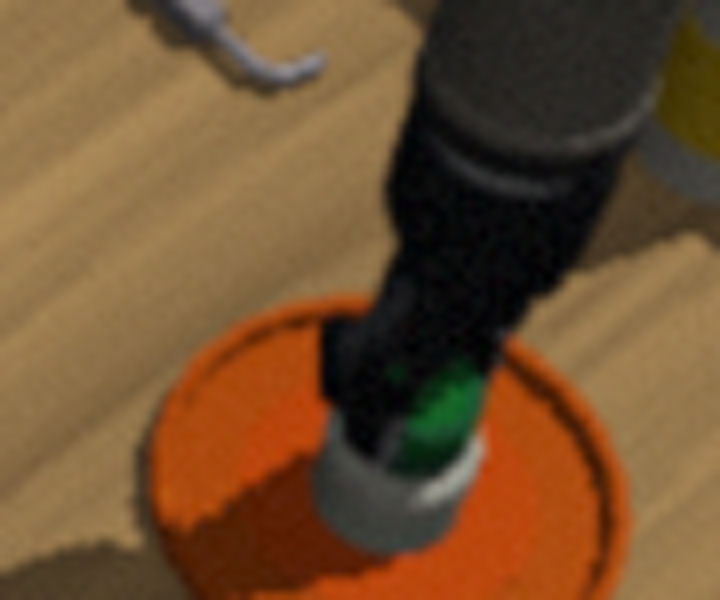

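The scene view shows the green tin just above the white one. Its right edge matches where I predicted a centred tin would be.

servo_tool(motion=[[0.003, 0, 0, 0, 1], [0.0045, 0, 0, 0, 1], [0.005, 0, 0, 0, 1], [0.005, 0, 0, 0, 1]])

```text
clock: 10.65
tcp_pos: [0.6469, 0.2061, 0.2281]
orientation: [1.213, 1.196, -1.221]
contact_force: [-0.6, 0.1, -1.8]
grip_width: 0.0486
```

servo_tool(motion=[[0.0015, 0, 0, 0, 1], [0.0018, 0, 0, 0, 1], [0.0018, 0, 0, 0, 1]])

```text
clock: 10.95
tcp_pos: [0.6471, 0.2062, 0.2266]
orientation: [1.214, 1.196, -1.221]
contact_force: [0.5, -0.8, 2.3]
grip_width: 0.0485
```

servo_tool(motion=[[0, 0, 0, 0, 0.2], [0, 0, 0, 0, -0.2], [0, 0, 0, 0, -0.6], [0, 0, 0, 0, -1], [0, 0, 0, 0, -1], [-0.02, 0, 0, 0, -1], [-0.06, 0, 0, 0, -1], [-0.1, 0, 0, 0, -1]])

```text
clock: 11.75
tcp_pos: [0.6465, 0.2068, 0.3269]
orientation: [1.212, 1.197, -1.222]
contact_force: [0.8, 0.8, 0.7]
grip_width: 0.0852
```

servo_tool(motion=[[0, -0.04, 0, 0, -1], [0, -0.09, 0, 0, -1], [0, -0.14, -0.03, 0, -1], [0, -0.18, -0.06, 0, -1], [0, -0.22, -0.09, 0, -1], [0, -0.25, -0.12, 0, -1], [0, -0.265, -0.13, 0, -1], [0, -0.265, -0.13, 0, -1]])

```text
clock: 12.55
tcp_pos: [0.3802, 0.3426, 0.326]
orientation: [1.208, 1.201, -1.217]
contact_force: [1.3, -1.1, 0.6]
grip_width: 0.0852
```

```bash
python3 - <<'E'
from h import *
relg(.381,.337,.187,-97)
s=grab_frame("scene");t=grab_frame("top")
m=cyl(.025,.045,.073)
for n,im in(("top",t),("scene",s)):
    e,_=sil(n,m+np.r_[.6465,.2055,0]);c,ar,st=cen(im,"green",e);x=loc(n,c,m);print(n,c,e,ar,st,x,sil(n,m+np.r_[x,0])[1])
u=np.hstack([cv2.resize(im[v-36:v+36,a-40:a+40,::-1],(400,360),interpolation=cv2.INTER_CUBIC) for im,a,v in((t,254,139),(s,407,202))])
cv2.imwrite("pics/g3.png",u)
E
```

```text
clk 12.55 tcp [0.3802 0.3426 0.326 ] jaw -90.3 w 0.0852 F [ 1.2798 -1.1211  0.5927]  MOVE mm [139.    0.9   3.4] turn 6.7 xaxis [-0.0004 -0.0074 -1.    ]
top [250.3242 133.6445] [250.2025 133.4079] 237.0 [242 125  18  18 256] [0.6458 0.2051] 288.5754224958946
scene [410.8962 196.4858] [411.368 195.905] 196.5 [403 189  17  17 212] [0.647  0.2027] 256.16725832712837
```

View pics/g3.png

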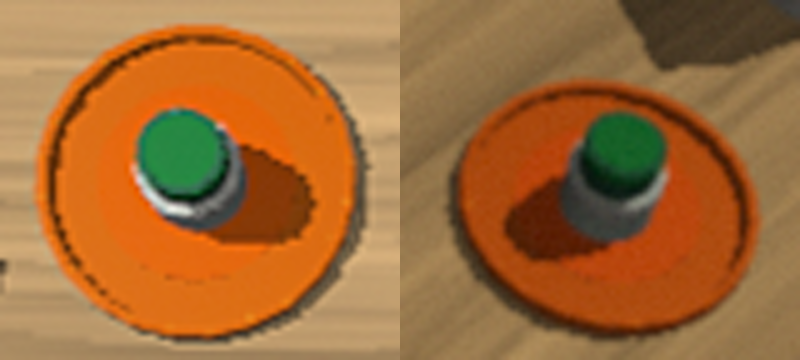

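The green tin sits squarely on the white one, with fitted centres within about 1 mm of each other. Next is the pick.

servo_tool(motion=[[0.04, 0.001, 0.0034, 6.7, -1], [0.08, 0.001, 0.0034, 6.7, -1], [0.115, 0.001, 0.0034, 6.7, -1], [0.135, 0.001, 0.0034, 6.7, -1], [0.14, 0.001, 0.0034, 6.7, -1], [0.14, 0.001, 0.0034, 6.7, -1]])

```text
clock: 13.25
tcp_pos: [0.3855, 0.3343, 0.1854]
orientation: [1.298, 1.136, -1.309]
contact_force: [0.6, -0.3, -0.1]
grip_width: 0.0856
```

```bash
python3 - <<'E'
from h import *
relg(.381,.337,.187,-97)
s=grab_frame("scene")
crop("scene",s,340,105,90,70,8,"pics/p1.png")
print(proj("scene",[[.381,.337,.016]]))
E
```

```text
clk 13.25 tcp [0.3855 0.3343 0.1854] jaw -97.5 w 0.0856 F [ 0.6397 -0.3363 -0.0706]  MOVE mm [-1.7 -5.1 -3.7] turn -0.5 xaxis [ 0.0003 -0.0102 -0.9999]
[[377.9218 137.7439]]
```

View pics/p1.png

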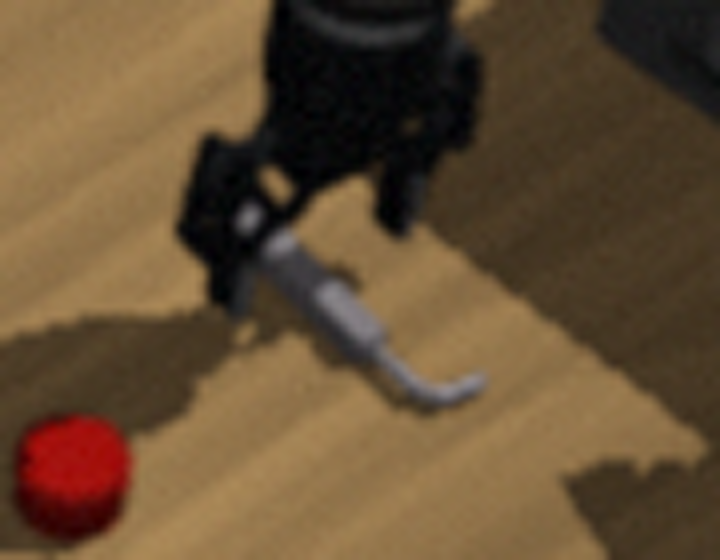

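The fingers straddle the handle. A small correction, then close.

servo_tool(motion=[[-0.001, -0.005, -0.0037, 0, -1], [-0.001, -0.005, -0.0037, 0, -1], [-0.001, -0.005, -0.0037, 0, 1], [-0.001, -0.005, -0.0037, 0, 1], [-0.001, -0.005, -0.0037, 0, 1], [-0.001, -0.005, -0.0037, 0, 1], [-0.001, -0.005, -0.0037, 0, 1], [-0.001, -0.005, -0.0037, 0, 1]], force=60)

```text
clock: 14.1
tcp_pos: [0.3812, 0.3392, 0.1875]
orientation: [1.299, 1.136, -1.307]
contact_force: [-0.4, -0.7, 5.1]
grip_width: 0.0145
```

servo_tool(motion=[[0, 0, 0, 0, 1], [0, 0, 0, 0, 1], [0, 0, 0, 0, 1]])

```text
clock: 14.4
tcp_pos: [0.3812, 0.3392, 0.1876]
orientation: [1.299, 1.136, -1.307]
contact_force: [-0.7, -0.2, 2.6]
grip_width: 0.0143
```

servo_tool(motion=[[-0.02, 0, 0, 0, 1], [-0.05, 0, 0, 0, 1], [-0.09, 0, 0, 0, 1], [-0.13, 0, 0, 0, 1], [-0.15, 0, 0, 0, 1], [-0.15, 0, 0, 0, 1]])

```text
clock: 15.0
tcp_pos: [0.3816, 0.3413, 0.3405]
orientation: [1.305, 1.137, -1.303]
contact_force: [0.1, 0.3, -0.7]
grip_width: 0.0144
```

```bash
python3 - <<'E'
from h import *
s=grab_frame("scene");t=grab_frame("top")
o=get_obs()["tcp_pos"]-[0,0,.17]
relg(.626,-.177,.32,-85)
f=[proj(n,[o])[0].astype(int) for n in("scene","top")];print(f)
cv2.imwrite("pics/p2.png",np.hstack([cv2.resize(im[v-35:v+35,a-40:a+40,::-1],(400,350),interpolation=cv2.INTER_CUBIC) for im,(a,v) in zip((s,t),f)]))
E
```

```text
clk 15.10 tcp [0.3808 0.3402 0.3372] jaw -97.5 w 0.0142 F [ 0.2393 -0.4023 -0.8393]  MOVE mm [ 22.3 310.2 479.2] turn -12.5 xaxis [ 0.0016 -0.0091 -1.    ]
[array([384, 105]), array([186, 224])]
```

View pics/p2.png

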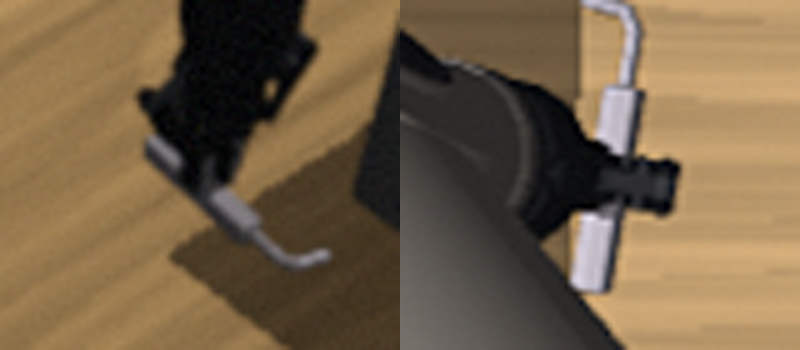

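The pick hangs level in the jaws. From the top view its handle end is near (183.8,245.6) and its joint near (190.4,206.6).

```bash
python3 - <<'E'
from h import *
o=get_obs();R=Ro.from_rotvec(o["orientation"]).as_matrix();g=o["tcp_pos"]+R[:,0]*.17;z=o["tcp_pos"][2]-.1875+.016
for n,p in(("top",[(183.8,245.6),(190.4,206.6)]),("scene",[(384-40+152/5-.4,70+145/5-.4),(384-40+252/5-.4,70+226/5-.4)])):
    q=unproj(n,p,z);d=q[1]-q[0];L=np.hypot(*d);d/=L;m=(q[0]+q[1])/2+.0225*d
    print(n,q.tolist(),"L",L,"ang",np.degrees(np.arctan2(d[1],d[0])),"mid",m,"grip->mid along/across",(m-g[:2])@d,np.cross(d,m-g[:2]))
E
```

```text
top [[0.3274397206363958, 0.3445993909823878], [0.4253710215227946, 0.3325542402994936]] L 0.09866927256383315 ang -7.011929954528578 mid [0.3987 0.3358] grip->mid along/across 0.017874515217374046 -0.0006302472337059249
scene [[0.3336009142856411, 0.33799202901582204], [0.43028942146758664, 0.33244860687525]] L 0.09684728674620534 ang -3.2813348935400306 mid [0.4044 0.3339] grip->mid along/across 0.023566145676603024 -0.0033618572640168156<stdin>:5: DeprecationWarning: Arrays of 2-dimensional vectors are deprecated. Use arrays of 3-dimensional vectors instead. (deprecated in NumPy 2.0)
```

servo_tool(motion=[[0, 0.027, 0.042, -1.5, 1], [0, 0.054, 0.084, -3, 1], [0, 0.081, 0.125, -5, 1], [0, 0.108, 0.167, -7, 1], [0, 0.135, 0.209, -9, 1], [0, 0.162, 0.25, -11, 1], [0, 0.189, 0.292, -12.5, 1], [0, 0.216, 0.334, -12.5, 1]])

```text
clock: 15.9
tcp_pos: [0.5512, -0.0212, 0.3386]
orientation: [1.136, 1.244, -1.15]
contact_force: [1.1, 1.2, -0.0]
grip_width: 0.0141
```

```bash
python3 - <<'E'
from h import *
relg(.626,-.1767,.23,-85)
E
```

```text
clk 15.90 tcp [ 0.5512 -0.0212  0.3386] jaw -85.0 w 0.0141 F [ 1.1398  1.1819 -0.0232]  MOVE mm [109.9  61.6 159.1] turn 0.0 xaxis [-0.002  -0.0094 -1.    ]
```

servo_tool(motion=[[0, 0.018, 0.045, 0, 1], [0.02, 0.036, 0.09, 0, 1], [0.045, 0.055, 0.135, 0, 1], [0.075, 0.0616, 0.159, 0, 1], [0.1, 0.0616, 0.159, 0, 1], [0.11, 0.0616, 0.159, 0, 1], [0.11, 0.0616, 0.159, 0, 1], [0.11, 0.0616, 0.159, 0, 1]])

```text
clock: 16.7
tcp_pos: [0.6265, -0.1739, 0.2301]
orientation: [1.135, 1.246, -1.149]
contact_force: [-0.0, 0.2, -0.7]
grip_width: 0.0143
```

```bash
python3 - <<'E'
from h import *
relg(.626,-.1767,.193,-85)
s=grab_frame("scene");cv2.imwrite("pics/s6.png",s[:,:,::-1])
crop("scene",s,275,235,90,75,8,"pics/p3.png")
E
```

```text
clk 16.70 tcp [ 0.6265 -0.1739  0.2301] jaw -84.9 w 0.0143 F [-0.0198  0.1541 -0.6658]  MOVE mm [37.1 -0.2  1.1] turn 0.1 xaxis [-0.002  -0.0088 -1.    ]
```

servo_tool(motion=[[0.015, 0, 0.001, 0, 1], [0.028, 0, 0.001, 0, 1], [0.036, 0, 0.001, 0, 1], [0.038, 0, 0.001, 0, 1], [0.038, 0, 0.001, 0, 1], [0.038, 0, 0.001, 0, 1]])

```text
clock: 17.35
tcp_pos: [0.6271, -0.1755, 0.1931]
orientation: [1.136, 1.244, -1.147]
contact_force: [0.1, -0.0, -0.2]
grip_width: 0.0144
```

```bash
python3 - <<'E'
from h import *
relg(.626,-.1767,.1915,-85)
E
```

```text
clk 17.35 tcp [ 0.6271 -0.1755  0.1931] jaw -84.9 w 0.0144 F [ 0.1243 -0.0026 -0.1932]  MOVE mm [ 1.6 -1.1 -0.4] turn 0.1 xaxis [ 0.0002 -0.0094 -1.    ]
```

Lower 1.5 mm, release gently and retreat toward the comb.

servo_tool(motion=[[0.001, -0.001, 0, 0, 1], [0.0016, -0.001, 0, 0, 1], [0.0016, -0.001, 0, 0, 0.6], [0.0016, -0.001, 0, 0, 0.2], [0.0016, -0.001, 0, 0, -0.4], [0.0016, -0.001, 0, 0, -1], [0.0016, -0.001, 0, 0, -1], [0.0016, -0.001, 0, 0, -1]])

```text
clock: 18.15
tcp_pos: [0.6261, -0.1756, 0.1915]
orientation: [1.136, 1.244, -1.147]
contact_force: [0.0, -0.3, 0.2]
grip_width: 0.0854
```

servo_tool(motion=[[-0.03, 0, 0, 0, -1], [-0.08, 0, 0, 0, -1], [-0.12, -0.04, 0, 0, -1], [-0.12, -0.09, 0, 0, -1], [-0.12, -0.13, 0, 0, -1], [-0.12, -0.17, 0, 0, -1], [-0.12, -0.18, 0, 0, -1], [-0.12, -0.18, 0, 0, -1]])

```text
clock: 18.95
tcp_pos: [0.4456, -0.191, 0.3119]
orientation: [1.137, 1.243, -1.149]
contact_force: [0.9, 0.3, 0.6]
grip_width: 0.0852
```

```bash
python3 - <<'E'
from h import *
relg(.3978,-.163,.25,-76)
s=grab_frame("scene");t=grab_frame("top")
cv2.imwrite("pics/t7.png",t[:,:,::-1]);cv2.imwrite("pics/s7.png",s[:,:,::-1])
cv2.imwrite("pics/p4.png",np.hstack([cv2.resize(im[v-37:v+38,a-40:a+40,::-1],(400,375),interpolation=cv2.INTER_CUBIC) for im,(a,v) in((t,(380,141)),(s,(318,279)))]))
E
```

```text
clk 18.95 tcp [ 0.4456 -0.191   0.3119] jaw -85.0 w 0.0852 F [0.8513 0.2725 0.6392]  MOVE mm [ 61.6 -45.  -34.2] turn -9.0 xaxis [ 0.0001 -0.0097 -1.    ]
```

View pics/p4.png

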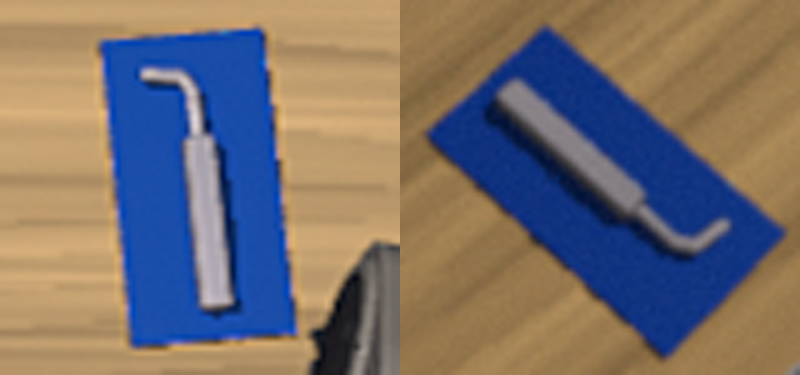

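```bash
python3 - <<'E'
from h import *
D={"top":((340,104),[(102,42),(263,29),(297,333),(132,347)],[(215,306),(200,137)],(181,71)),"scene":((278,242),[(146,27),(385,232),(267,358),(28,132)],[(113,90),(233,196)],(290,248))}
for n,(o,mc,h,b) in D.items():
    f=lambda p,z:unproj(n,np.array(o)+np.atleast_2d(p)/5.-.4,z)
    M=f(mc,.004);c=M.mean(0);a=(M[1]+M[0]-M[2]-M[3]) if n=="top" else (M[1]+M[2]-M[0]-M[3]);a/=np.hypot(*a);l=np.array([-a[1],a[0]])
    H=f(h,.019);d=H[1]-H[0];L=np.hypot(*d);d/=L;m=H.mean(0)+.0225*d;bb=f(b,.012)[0]
    print(n,"mat",c,np.degrees(np.arctan2(a[1],a[0])),"pick L",L,np.degrees(np.arctan2(d[1],d[0])),"mid off along/across",(m-c)@a,(m-c)@l,"tip along",(bb-c)@a)
E
```

```text
top mat [ 0.6442 -0.1738] 5.476300562854135 pick L 0.1026863913809884 4.545249373305817 mid off along/across -0.0026404254154418225 -0.0006545980082538727 tip along 0.0696707003822659
scene mat [ 0.649  -0.1764] 5.517258740118223 pick L 0.09446485230281719 5.944295010588369 mid off along/across -0.0030403176908981302 0.0004861806904940287 tip along 0.06346498582289943
```

The pick lies parallel to the mat within 1°, on its centre line, and about 3 mm short lengthwise, which is fine. Next is the comb.

servo_tool(motion=[[0, -0.045, -0.034, -9, -1], [0, -0.045, -0.034, -9, -1], [0.03, -0.045, -0.034, -9, -1], [0.05, -0.045, -0.034, -9, -1], [0.06, -0.045, -0.034, -9, -1], [0.06, -0.045, -0.034, -9, -1], [0.06, -0.045, -0.034, -9, -1]], force=40)

```text
clock: 19.75
tcp_pos: [0.4014, -0.1612, 0.252]
orientation: [1.019, 1.308, -1.028]
contact_force: [-0.2, -0.1, -0.1]
grip_width: 0.0856
```

```bash
python3 - <<'E'
from h import *
relg(.3978,-.163,.18,-76)
s=grab_frame("scene")
crop("scene",s,225,175,90,70,7,"pics/k1.png")
E
```

```text
clk 19.75 tcp [ 0.4014 -0.1612  0.252 ] jaw -75.8 w 0.0856 F [-0.1646 -0.0835 -0.0942]  MOVE mm [72.  -4.1 -1.4] turn 0.2 xaxis [ 0.0028 -0.0096 -1.    ]
```

View pics/k1.png

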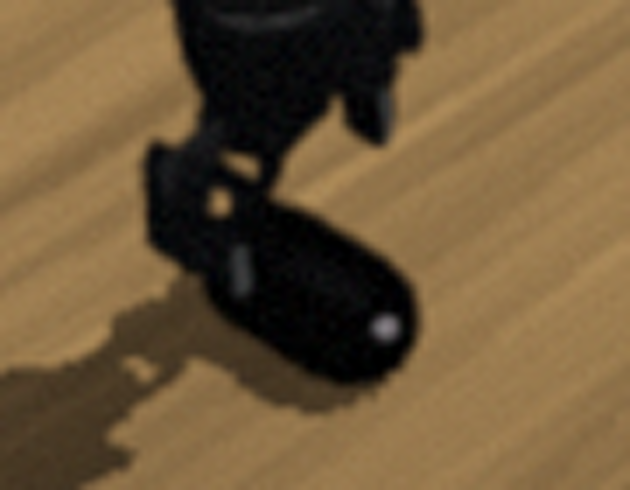

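The open jaws are lined up across the comb. Descend and close.

servo_tool(motion=[[0.03, -0.003, -0.0014, 0, -1], [0.06, -0.003, -0.0014, 0, -1], [0.072, -0.003, -0.0014, 0, -1], [0.072, -0.003, -0.0014, 0, -1], [0.072, -0.003, -0.0014, 0, 1], [0.072, -0.003, -0.0014, 0, 1], [0.072, -0.003, -0.0014, 0, 1], [0.072, -0.003, -0.0014, 0, 1]])

```text
clock: 20.6
tcp_pos: [0.399, -0.1614, 0.1817]
orientation: [1.019, 1.305, -1.027]
contact_force: [-0.6, 1.4, 5.1]
grip_width: 0.0573
```

servo_tool(motion=[[0, 0, 0, 0, 1], [0, 0, 0, 0, 1], [-0.02, 0, 0, 0, 1], [-0.05, 0, 0, 0, 1], [-0.09, 0, 0, 0, 1], [-0.11, 0.03, 0, 0, 1], [-0.11, 0.05, 0, 0, 1], [-0.11, 0.05, 0, 0, 1]])

```text
clock: 21.4
tcp_pos: [0.4495, -0.1472, 0.2934]
orientation: [1.02, 1.301, -1.023]
contact_force: [-0.2, 0.4, -2.0]
grip_width: 0.057
```

```bash
python3 - <<'E'
from h import *
s=grab_frame("scene");t=grab_frame("top")
o=get_obs()["tcp_pos"]-[0,0,.16]
relg(.646,.015,.26,-90)
f=[proj(n,[o])[0].astype(int) for n in("scene","top")];print(f)
cv2.imwrite("pics/k2.png",np.hstack([cv2.resize(im[v-35:v+35,a-40:a+40,::-1],(400,350),interpolation=cv2.INTER_CUBIC) for im,(a,v) in zip((s,t),f)]))
E
```

```text
clk 21.50 tcp [ 0.4464 -0.1479  0.2917] jaw -75.8 w 0.0572 F [-0.3454 -0.7656 -2.2893]  MOVE mm [  31.   233.1 -111.1] turn 14.2 xaxis [ 0.0049 -0.0103 -0.9999]
[array([280, 202]), array([378, 201])]
```

View pics/k2.png

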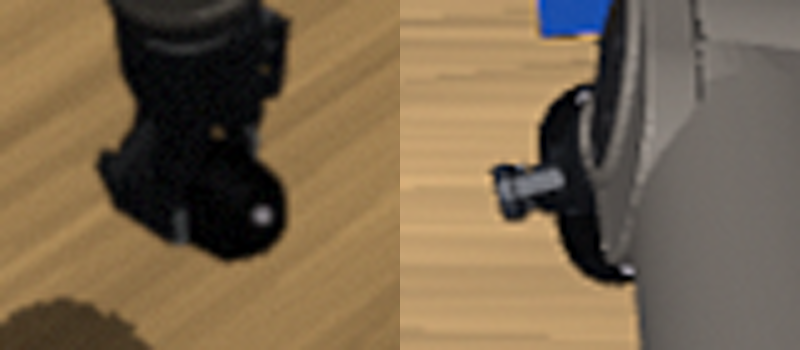

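The comb is held level, with rivets visible at crop (182,96) and (228,270) in the top view. From these I'll work out its offset in the grip.

```bash
python3 - <<'E'
from h import *
o=get_obs();R=Ro.from_rotvec(o["orientation"]).as_matrix();g=(o["tcp_pos"]+R[:,0]*.155)[:2]
q=unproj("top",[(338+182/5-.4,166+96/5-.4),(338+228/5-.4,166+270/5-.4)],.141);c=q.mean(0)
print(q,np.diff(q,axis=0),c,"grip",g,"offset in tool y,z",R[:2,1]@(c-g),R[:2,2]@(c-g))
r=unproj("scene",[(240+262/5-.4,167+214/5-.4)],.141)[0];d=.087/2*np.array([np.cos(np.radians(14.2)),np.sin(np.radians(14.2))]);c=r-d;print("scene",c,"off",R[:2,1]@(c-g),R[:2,2]@(c-g))
E
```

```text
[[ 0.4898 -0.136 ]
 [ 0.3989 -0.1593]] [[-0.0909 -0.0234]] [ 0.4444 -0.1477] grip [ 0.4472 -0.1495] offset in tool y,z -0.002251927770131744 -0.002512126846738902
scene [ 0.4496 -0.1509] off 0.002007500758864635 0.0019056761140805257
```

servo_tool(motion=[[0, 0.045, -0.021, 3, 1], [0, 0.09, -0.042, 6, 1], [0, 0.135, -0.063, 9, 1], [0, 0.18, -0.085, 12, 1], [0, 0.22, -0.105, 14.2, 1], [0.02, 0.233, -0.111, 14.2, 1], [0.05, 0.233, -0.111, 14.2, 1], [0.07, 0.233, -0.111, 14.2, 1]])

```text
clock: 22.3
tcp_pos: [0.644, 0.016, 0.2181]
orientation: [1.201, 1.201, -1.214]
contact_force: [-0.8, -0.5, -0.8]
grip_width: 0.0574
```

```bash
python3 - <<'E'
from h import *
relg(.6463,.0152,.1835,-90)
E
```

```text
clk 22.30 tcp [0.644  0.016  0.2181] jaw -90.0 w 0.0574 F [-0.7849 -0.528  -0.802 ]  MOVE mm [34.5  2.2 -1.3] turn 0.0 xaxis [ 0.0005 -0.0112 -0.9999]
```

servo_tool(motion=[[0.015, 0.0022, -0.0013, 0, 1], [0.027, 0.0022, -0.0013, 0, 1], [0.0345, 0.0022, -0.0013, 0, 1], [0.0355, 0.0022, -0.0013, 0, 1], [0.036, 0.0022, -0.0013, 0, 1], [0.036, 0.0022, -0.0013, 0, 1]])

```text
clock: 22.9
tcp_pos: [0.6465, 0.0168, 0.1827]
orientation: [1.202, 1.2, -1.213]
contact_force: [-0.4, -0.6, -1.0]
grip_width: 0.0572
```

```bash
python3 - <<'E'
from h import *
relg(.6463,.0152,.1815,-90)
E
```

```text
clk 22.90 tcp [0.6465 0.0168 0.1827] jaw -90.0 w 0.0572 F [-0.3675 -0.633  -0.9699]  MOVE mm [ 1.2 -0.4 -0.1] turn 0.0 xaxis [ 0.0017 -0.011  -0.9999]
```

servo_tool(motion=[[0.001, 0, 0, 0, 1], [0.0014, 0, 0, 0, 1], [0.0014, 0, 0, 0, 0.1], [0.0014, 0, 0, 0, -0.4], [0.0014, 0, 0, 0, -1], [0.0014, 0, 0, 0, -1], [-0.03, 0, 0, 0, -1], [-0.08, 0, 0, 0, -1]])

```text
clock: 23.7
tcp_pos: [0.6448, 0.0176, 0.2602]
orientation: [1.197, 1.205, -1.218]
contact_force: [0.4, 0.6, 0.3]
grip_width: 0.0853
```

servo_tool(motion=[[-0.04, -0.05, 0.02, 0, -1], [-0.08, -0.1, 0.07, 0, -1], [-0.1, -0.15, 0.12, 0, -1], [-0.1, -0.17, 0.17, 0, -1], [-0.1, -0.19, 0.22, 0, -1], [-0.1, -0.2, 0.27, 0, -1], [-0.1, -0.2, 0.3, 0, -1], [-0.1, -0.2, 0.3, 0, -1]])

```text
clock: 24.5
tcp_pos: [0.4444, -0.2831, 0.3656]
orientation: [1.198, 1.204, -1.218]
contact_force: [1.6, -1.4, -0.6]
grip_width: 0.0855
```

```bash
python3 - <<'E'
from h import *
s=grab_frame("scene");t=grab_frame("top");print(get_obs()["tcp_pos"])
m=np.array([(sx*.025+.029*np.cos(a),.029*np.sin(a),z) for a in A for sx in(-1,1) for z in(.004,.03)])
for n,im in(("top",t),("scene",s)):
    e,_=sil(n,m+np.r_[.6463,.0152,0]);c,ar,st=cen(im,"black",e);x=loc(n,c,m);print("comb",n,c,e,st,x)
    e,_=sil(n,cyl(.025,.045,.073)+np.r_[.6465,.2055,0]);print("green",cen(im,"green",e)[0]); print("red",cen(im,"red",(261,221) if n=="top" else (349,162))[0])
a=cv2.resize(t[95:185,215:415,::-1],(800,360),interpolation=cv2.INTER_CUBIC);b=cv2.resize(s[175:325,270:450,::-1],(288,240))
c=cv2.resize(t[:,:,::-1],(384,240));cv2.imwrite("pics/f.png",np.vstack([a,np.hstack([b,c,np.zeros((240,128,3),np.uint8)])]))
E
```

```text
[ 0.4424 -0.2883  0.3657]
comb top [316.8134 139.2007] [316.6434 138.1481] [308 122  19  36 568] [0.6431 0.0147]
green [250.3242 133.6445]
red [260.7532 220.5915]
comb scene [365.5783 237.7298] [366.3622 237.3931] [351 223  30  30 581] [0.6456 0.0126]
green [410.9907 196.5607]
red [348.4104 163.9827]
```

View pics/f.png

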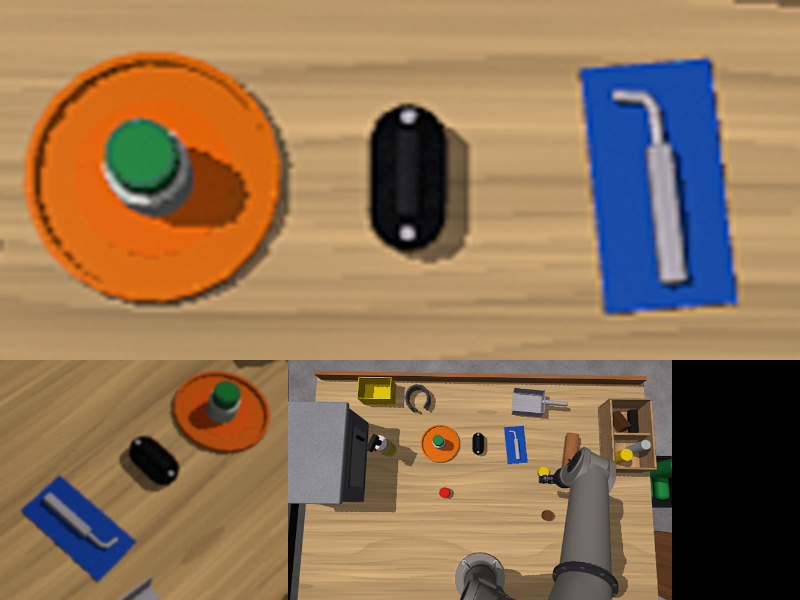

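Final picture: the stack is centred on the lid. The comb at (316.7,138.5) is within about 2.5 mm of halfway, the pick lies along the mat, the other items are unmoved, and the gripper is clear at height. Handing in.

```bash
python3 -c "
from bench import *
print(hand_in())"
```

```text
the job is handed in; nothing more can be done
None
```

The hoof-care kit is set out as asked and handed in at about 25 s of the 106 s allowed. I worked in the order given: white tin, green tin, pick, then comb.

My last camera checks, with calibration good to about 2 mm:

- **Tins:** The white tin is within about 2 mm of the lid's centre. The green tin sits on top, about 1 mm off the white tin's centre.
- **Pick:** It lies within about 1° of the mat's length and on its centre line, but about 3 mm short of the middle lengthwise. I left that as it was.
- **Comb:** It lies teeth down, about 2–2.5 mm from the halfway point.
- **Left alone:** The red tin measured unmoved. The brush and spray bottle were never approached and look unmoved in the last picture.
- **Gripper:** It is open and well clear of everything, with the TCP at 0.37 m.

**Disagreements:** The two cameras differed by about 2–5 mm, so I mostly averaged them. The fingertips reached farther forward on closing than I had assumed. They pressed lightly on the bench, about 5–10 N, while gripping each item, well under the 40 N limit.

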